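# Show a capacitor's terminals to the inspection camera

### The arm

A 6-joint arm with a two-finger parallel gripper is mounted at the origin on the work surface. World frame = base frame: x ahead of the robot, y to its left, z up, the work surface at z = 0. Lengths are in m, angles in rad, forces in N, time in s.
With the tool pointing down it reaches from about 0.3 to 0.875 m from the base axis. Payload 6.4 kg.
Tool frame: the origin (TCP) lies midway between the tips of the shut fingers; the grasp point (between the pads) lies 19 mm behind it; z points along the fingers, y is the line along which they close (so a half turn about z gives the same grasp; the last joint's range is limited). The gripper opens to 85 mm and grips with 20 to 120 N. Pads are 22 mm wide; open, the fingers measure 114 mm over their backs; the gripper's body (76 mm by 85 mm) begins 54 mm behind the grasp point. The pads swing forward as they close: fully open they stand 13 mm farther back than shut.
Start: joints at [-1.397, 0.181, 1.607, -0, 1.354, -0.206], TCP at [0.213, -0.534, 0.231] pointing down, gripper open.
Joint ranges: [-2.99, 2.99], [-0.89, 2.07], [0.3, 2.58], [-1.14, 4.28], [0, 2.63], [-3.12, 3.12]. Speed limits (rad/s): [2.57, 2.57, 3.01, 3.14, 3.14, 3.14].

### API

Orientations are given as a unit quaternion [w, x, y, z].
In Python, from bench import ctrl gives the robot as it stands. The module is installed in compiled form; this text tells all that it offers.
- The arm moves only by the tool move_arm, never from a script. Its argument "plan" is one flat list of numbers, 6 for each row, row after row: the shift along the world's x, y, z in units of 50 mm (1.0 is 50 mm), then the turn, a rotation vector about the world's x, y, z in rad. A call has 1 to 10 rows; each row is the pose to reach, as a shift and turn from the pose commanded when the call began; what a row does not reach only later rows make up. A row lasts 1/8 s, in which the tool goes at most 62.5 mm and 10.7 degrees, less where a joint would pass 70% of its speed; a pose out of reach is approached as far as the arm can. A call with a gripper value outside its range is refused whole. "grip" is the finger opening in mm, from 0 to 85.4, set as the call begins (left out, the last holds). The fingers move at their own pace and stop on an object; the grip force is fixed at half the most. Time passes only in rows, so rows that repeat a pose let the fingers close. It gives the time, the measured TCP pose, the force, the opening and the grip force at its end, in the units of the state.
- ctrl.get_obs(): the state, without advancing time (a new reading comes with each control period).
- ctrl.camera(name): name is "side" or "top"; returns a dict with "pixels" (420x560x3 uint8, red, green, blue), "fx", "fy", "cx", "cy" (pixels), "dist_coeffs" ([k1, k2, p1, p2, k3] as OpenCV has them; the pictures are not rectified), "origin" and "attitude" of the camera in the world. Camera axes: x right, y down, z forward; pixel columns grow to the right and rows downward; lengths in m; the calibration is good to about 2 mm. A picture is of the moment at which its call begins. There is no depth.
- ctrl.hand_in(): hands the job in; it is judged then, once.
The state is a dict: "time_s": time; "q": joint angles; "dq": joint speeds; "joint_efforts": joint torques, N m; "eef_pos": TCP position; "eef_rot": TCP orientation; "wrist_force": force on the tool from outside, world axes, zero at the start; "torque": the same for the moment, N m; "opening": opening from 0.0 (shut) to 1.0 (fully open); "grasp_force": force on a finger pad.
Only numpy, scipy, OpenCV 4.12 (cv2) and the standard library are available. Lean on these libraries where they do the work, as an engineer would, in place of code of your own. Each camera call takes 0.05 s, during which the arm holds its last target. There are 200 camera calls.

### The job

On the power-supply chassis, turn the hex nut of the hold-down bar a quarter turn anticlockwise so that the bar stands square across the chassis, then pull the slim capacitor out of its socket. Hold it in the air in front of the inspection camera, the flat underside it stood on (the terminal end) at the focus point 75 mm from the lens and squarely facing the lens (its axis along the camera's line of sight), and finish while holding it there, still. Leave the wide capacitor in its socket, do not knock the camera, and leave the other things on the bench alone.

Things in the scene. Friction and masses are not known exactly. Their poses are not given: they have to be found in the camera images.
- chassis: fixed aluminium power-supply chassis (lengths in mm throughout), 110 (x) x 250 (y) x 30 high, z up, at any yaw. Origin: centre of its underside, on the bench. In its top are two round sockets, 43 dia x 10 deep, centred at x = 0, y = -75 and +75; a capacitor stands in each. A 12 mm stud at its centre carries the hold-down bar.
- nut (a point): centre of the captive steel hex nut on the stud, at mid-height, 108.5 above the bench: 24 across flats, 22 high (top at 119.5). It is fixed on the hold-down bar (16 x 144 x 5 thick, 92.5 to 97.5 above the bench); they turn as one about the vertical and never rise. Axes turn with them: y along the bar's length; nut flats face along x and at 60 degree steps from it.
- holddown (a joint): turn of nut and bar, rad, anticlockwise from above positive: 0 = along the chassis's y axis, its ends 11 mm (slim) and 16 mm (wide) over the capacitors' tops, 2.5 mm above them, so neither can be lifted (starts at 0 to 0.2); 1.57 = square across the chassis, both free; stop at 1.8. Stiff: 0.12 N m friction, stays where left.
- slim_can: the SLIM capacitor, to be shown; in either socket. Loose can: black sleeve 28 dia from 10 to 70 above its origin, grey base collar 40 dia x 10 (1.5 mm play in the socket). Origin: centre of the underside = terminal face, 20 above the bench at the start; z along its axis to the plain top. Two brass terminals stick out 6 mm below (seen only, touch nothing). 70 to 140 g, centre of mass 32 above its origin.
- wide_can: the other capacitor, to be left in its socket: same collar and same 70 mm height, sleeve 38 mm dia. Origin: centre of its underside.
- camera: fixed inspection camera: base plate 120 x 100 x 14, two cheeks up to 110 carrying a 50 mm camera head with a black lens barrel, 40 dia. Origin: between the cheeks' feet, on the bench, z up; at yaw 0 the camera looks up and towards -x. The head's stiff tilt hinge is 95 above the bench; its setting varies.
- focus (a point): the camera's focus point, in the air on its line of sight: 75 mm in front of the lens glass, 110 mm from the tilt hinge, about 185 mm above the bench. z axis: along the line of sight, pointing away from the lens (upwards and back towards the robot, about 27 to 40 degrees from vertical).
- spool: bystander (mm): white plastic solder spool, 60 dia x 40 high, standing; leave alone. Origin: centre of underside.
- screwdriver: bystander (mm): blue-handled screwdriver, 190 long, lying; leave alone. Origin: mid-length, on the bench; its length is along its x.
- spanner: bystander (mm): steel open spanner, 170 long, lying; leave alone. Origin: mid-length, on the bench; its length is along its x.
- jar: bystander (mm): glass jar with a metal cap, 70 dia x 90 high; leave alone. Origin: centre of underside.
- tin: bystander (mm): small steel tin, 56 dia x 50 high; leave alone. Origin: centre of underside.
- transformer: bystander (mm): small transformer with a copper winding, 66 x 60 x 50 high, 0.5 kg; leave alone. Origin: centre of underside.
- knob_cap: bystander (mm): black control knob, 32 dia x 16 high; leave alone. Origin: centre of underside.
There are look-alikes about, which are no part of the job. Leave any purple look-alike of the slim_can alone. Of the things that look like the camera, the middle-sized one is meant.

How it is judged:
On the way, in this order (a step that is already met when the one before it is completed fails the run):
1. the bar is turned open while the slim capacitor is still in its socket (value of joint holddown above 1.3 rad and distance of slim_can from where it was at the start of the episode below 0.008 m), for 0.2 s.
2. the slim capacitor is held clear of its socket (z of slim_can in the frame of chassis above 0.04 m and contact force between the fingers and slim_can above 2 N and contact force between slim_can and chassis below 0.05 N and contact force between slim_can and camera below 0.05 N), for 0.2 s.
At the end, for the whole second after the job is handed in: The slim capacitor is held by the fingers alone, still (under 20 mm/s, 0.15 rad/s), its underside centre within 15 mm of the focus point, terminals towards the lens, its axis within 0.17 rad of the line of sight; the bar stands open (joint above 1.3 rad) and the wide capacitor sits in its socket (contact force between the fingers and slim_can above 2 N and contact force between slim_can and chassis below 0.05 N and contact force between slim_can and camera below 0.05 N and distance between slim_can and focus below 0.015 m and angle between the z axis of slim_can and the z axis of focus, either way round below 0.17 rad and height (world z) of slim_can above 0.13 m and angle between slim_can's own z axis and vertical below 1 rad and linear speed of slim_can below 0.02 m/s and angular speed of slim_can below 0.15 rad/s and value of joint holddown above 1.3 rad and distance of wide_can from where it was at the start of the episode below 0.008 m and angle between wide_can's own z axis and vertical below 0.1 rad); the arm keeps its last pose, push and grip.
It fails at once if the wide capacitor is disturbed (moved over 8 mm) (distance of wide_can from where it was at the start of the episode above 0.008 m).
It fails at once if the camera is knocked (focus point moved over 6 mm, or pushed with over 10 N by the arm or the capacitor) (distance of focus from where it was at the start of the episode above 0.006 m or contact force between any of the arm, the fingers, slim_can and camera above 10 N).
It fails at once if a bystander is moved over 20 mm (distance of any of spool, screwdriver, spanner, jar, tin, transformer, knob_cap from where it was at the start of the episode above 0.02 m).
It also fails if it takes over 42 s, if anything falls off the work surface, if the arm or the gripper's body presses on something with over 40 N, if the wrist force passes 120 N, or if a joint passes its speed limit or range.

## Working session

There is one attempt and no reset: what is moved stays moved. The work goes in short steps, Python scripts to look and compute and a tool call to move; the robot and the scene stay as the last step left them, time stands still between calls to the robot, and variables do not carry over. Pictures are saved under pics/ and viewed, at most 10 in all, crops included, and the job is handed in when it is done.

Besides the shell and the picture viewer there is one more tool, called after ">>>" as name(argument=value, ...), one argument or row to a line, values as JSON. move_arm: Moves the arm, as the interface text tells. Its arguments: {"type":"object","properties":{"plan":{"type":"array"},"grip":{"type":"number"}},"required":["plan"]}

```bash
mkdir -p pics; cat > h.py <<'E'
import numpy as np, cv2, pickle
from scipy.spatial.transform import Rotation as R
def snap(n,f):
    from bench import ctrl
    c=ctrl.camera(n); pickle.dump(c,open(f'pics/{f}.pkl','wb'))
    cv2.imwrite(f'pics/{f}.png',c['pixels'][:,:,::-1]); return c
def load(f): return pickle.load(open(f'pics/{f}.pkl','rb'))
def KD(c): return np.array([[c['fx'],0,c['cx']],[0,c['fy'],c['cy']],[0,0,1]]),np.array(c['dist_coeffs'])
def Rc(c):
    a=np.array(c['attitude'],float)
    return a if a.shape==(3,3) else R.from_quat(a[[1,2,3,0]]).as_matrix()
def onz(c,uv,z):
    K,D=KD(c); p=cv2.undistortPoints(np.array(uv,float).reshape(-1,1,2),K,D).reshape(-1,2)
    d=np.c_[p,np.ones(len(p))]@Rc(c).T; o=np.array(c['origin']); return o+d*((np.array(z)-o[2])/d[:,2])[:,None]
def proj(c,X):
    K,D=KD(c); M=Rc(c).T; return cv2.projectPoints(np.array(X,float).reshape(-1,1,3),cv2.Rodrigues(M)[0],-M@np.array(c['origin']),K,D)[0].reshape(-1,2)
def crop(f,x0,y0,w,h,s):
    i=cv2.imread(f'pics/{f}.png')[y0:y0+h,x0:x0+w]; cv2.imwrite(f'pics/{f}_c{x0}_{y0}.png',cv2.resize(i,None,fx=s,fy=s,interpolation=cv2.INTER_CUBIC))
E
python3 - <<'E'
from h import *
from bench import ctrl
for n in('top','side'):
    c=snap(n,n+'0'); print(n,c['fx'],c['fy'],c['cx'],c['cy'],c['dist_coeffs'],c['origin'],c['attitude'])
print(ctrl.get_obs())
E
```

```text
top 456.70833188993686 456.70833188993686 281.13036578861585 208.4285852442303 [-0.09353381  0.          0.          0.          0.        ] [ 0.27201556 -0.03748428  1.42217641] [-0.06739937  0.70954472 -0.69878364  0.06086911]
side 401.534730426295 401.534730426295 278.5436041633188 210.57139629190252 [-0.0359824  0.         0.         0.         0.       ] [0.1192183  0.71687594 0.70620267] [ 0.12241659 -0.2080657   0.85293923 -0.46283638]
{'time_s': 0.1, 'q': array([-1.39730713e+00,  1.81498104e-01,  1.60789740e+00, -2.26928920e-05,
        1.35382980e+00, -2.06301262e-01]), 'dq': array([-0.00021851, -0.00260909, -0.0033967 , -0.00198469,  0.00024317,
        0.00065858]), 'joint_efforts': array([ 5.39080083e-04, -4.45878410e+01, -3.52238846e+01, -2.07524108e-04,
        4.15426548e-03, -1.38879517e-05]), 'eef_pos': array([ 0.21308733, -0.5335159 ,  0.23046176]), 'eef_rot': array([-8.16395703e-04,  9.82023227e-01,  1.88758353e-01,  2.31509477e-06]), 'wrist_force': array([-0.29452716,  0.13851169,  0.2335626 ]), 'torque': array([ 0.02049565, -0.00761427, -0.01485344]), 'grasp_force': 0.0, 'opening': 0.997791121768289}
```

View pics/top0.png

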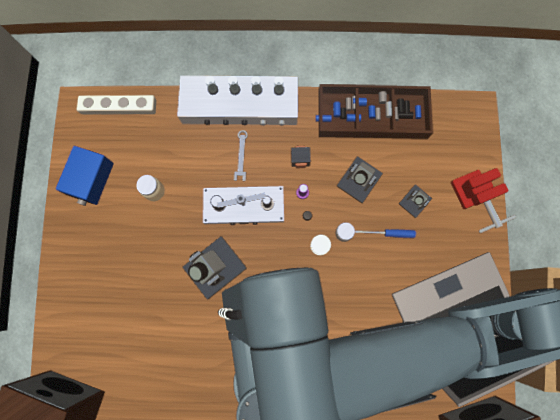

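View pics/side0.png

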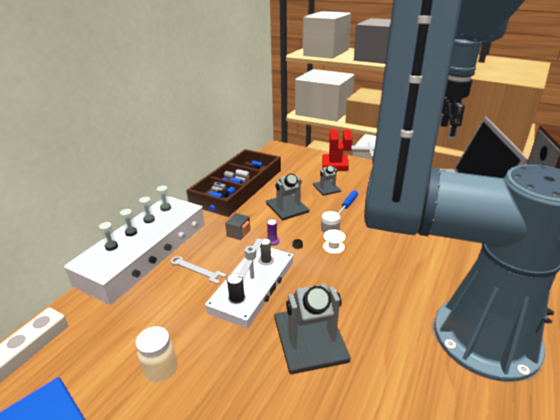

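Top view: chassis at (243,204). The candidates that look like the camera are at (213,265) large, (360,178) middle and (416,200) small. The middle one fits. The purple look-alike at (303,190) is to be left alone. I'll confirm with enlarged crops.

```bash
python3 - <<'E'
from h import *
crop('top0',195,140,200,95,4)
i=cv2.imread('pics/side0.png')
a=cv2.resize(i[225:335,200:310],None,fx=5,fy=5,interpolation=cv2.INTER_CUBIC)
b=cv2.resize(i[160:225,255:310],None,fx=4.5,fy=4.5,interpolation=cv2.INTER_CUBIC)
o=np.zeros((550,800,3),np.uint8);o[:,:550]=a;o[:b.shape[0],551:551+b.shape[1]]=b;cv2.imwrite('pics/sc.png',o);print(b.shape)
c=load('top0')
for q in ([[183,262],[217,298],[244,272],[221,237]],[[336,186],[361,203],[384,173],[361,156]],[[400,201],[417,217],[433,201],[416,184]]):
    P=onz(c,q,.01);print(np.linalg.norm(np.roll(P,-1,0)-P,axis=1),P.mean(0))
E
```

```text
(292, 248, 3)
[0.15400265 0.11383899 0.1307559  0.14047047] [0.34432655 0.17516715 0.01      ]
[0.09536812 0.1246148  0.09155207 0.12935275] [ 0.62916804 -0.27395734  0.01      ]
[0.07302698 0.07488204 0.07587187 0.07765063] [ 0.56250082 -0.45148452  0.01      ]
```

View pics/top0_c195_140.png

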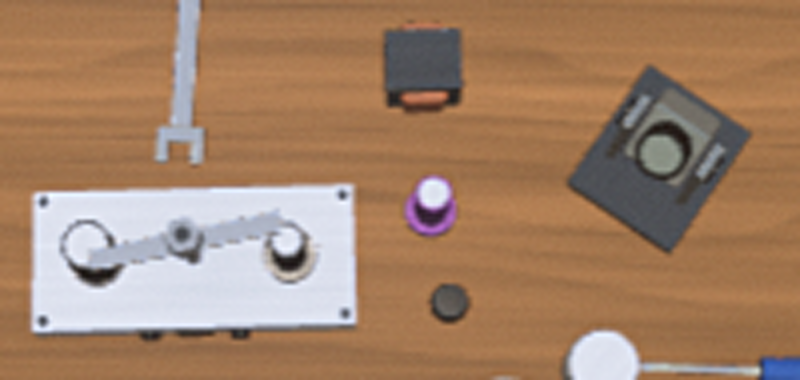

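View pics/sc.png

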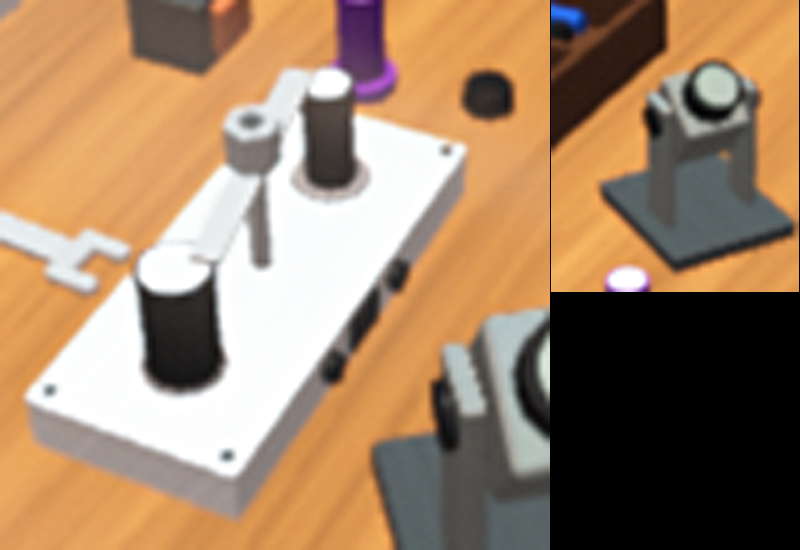

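Confirmed: the middle camera's plate measures about 0.125 x 0.093, which matches 120 x 100. The slim can, with a black sleeve, is the right-hand one in the top view at about (267,201). The wide can is on the left, and the purple one is the look-alike.

```bash
cat > m.py <<'E'
from h import *
t=load('top0'); s=load('side0')
T=lambda q:np.array(q,float)/4+[195,140]
S=lambda q:(np.array(q,float)-[551,0])/4.5+[255,160]
S2=lambda q:np.array(q,float)/5+[200,225]
def tri(ut,us):
    A=[];b=[]
    M=np.zeros((3,3));v=np.zeros(3)
    L=[]
    for c,u in((t,ut),(s,us)):
        o=np.array(c['origin']);d=onz(c,[u],0)[0]-o;d/=np.linalg.norm(d);P=np.eye(3)-np.outer(d,d);M+=P;v+=P@o;L.append((o,P))
    X=np.linalg.solve(M,v);return X,[np.linalg.norm(P@(X-o)) for o,P in L]
C=onz(t,T([[33,193],[355,185],[356,328],[33,334]]),.03)
print('chassis',C.mean(0),np.linalg.norm(np.roll(C,-1,0)-C,axis=1))
y=(C[0]+C[3]-C[1]-C[2])/2;yaw=np.arctan2(-y[0],y[1]);print('yaw of +y(left)',yaw)
print('nut top',onz(t,T([[183,234]]),.1195),onz(s,S2([[252,122]]),.1195))
B=onz(t,T([[92,258],[280,219]]),.0975);d=B[0]-B[1];print('bar',B.mean(0),np.linalg.norm(d),np.arctan2(-d[0],d[1]))
print('slim top',onz(t,T([[289,242]]),.09),onz(s,S2([[330,82]]),.09),'wide top',onz(t,T([[88,245]]),.09),onz(s,S2([[178,268]]),.09))
h=onz(t,T([[637,112],[711,160]]),.110);print('cheeks',h,h.mean(0))
l,e=tri(T([663,155]),S([715,88]));print('lens',l,e)
P=onz(t,T([[569,184],[651,66],[751,133],[669,252]]),.014)
print('plate',P.mean(0),np.linalg.norm(np.roll(P,-1,0)-P,axis=1))
ax=(P[2]-P[1]+P[3]-P[0]);ax/=np.linalg.norm(ax);lo=(P[0]+P[3]-P[1]-P[2]);lo/=np.linalg.norm(lo);print(ax,lo,np.arctan2(lo[1],lo[0]))
hh=h.mean(0);hh[2]=.095
for v in (l-hh,):
    print(v,np.linalg.norm(v),'tilt',np.arctan2(v@lo,v[2]), v@np.array([-lo[1],lo[0],0]))
E
python3 m.py
```

```text
chassis [0.5371611  0.09473509 0.03      ] [0.25267998 0.11307291 0.24982701 0.11185163]
yaw of +y(left) 0.036480695635531
nut top [[0.5389098  0.09474124 0.1195    ]] [[0.5344055  0.09519414 0.1195    ]]
bar [0.54006398 0.0946151  0.0975    ] 0.14220140700346667 0.2230194983298397
slim top [[0.53999553 0.01853654 0.09      ]] [[0.53686105 0.01816478 0.09      ]] wide top [[0.53559332 0.16850112 0.09      ]] [[0.53009458 0.16956037 0.09      ]]
cheeks [[ 0.63838614 -0.23895224  0.11      ]
 [ 0.60251331 -0.29343309  0.11      ]] [ 0.62044972 -0.26619266  0.11      ]
lens [ 0.6024089  -0.25661612  0.11898678] [np.float64(0.0010865167864454565), np.float64(0.0010865167864454613)]
plate [ 0.62749892 -0.27162771  0.014     ] [0.11880818 0.09597837 0.11879006 0.09508823]
[-0.56466302 -0.82532156  0.        ] [-0.82515112  0.56491205  0.        ] 2.541265989078968
[-0.01804082  0.00957654  0.02398678] 0.03150471119420631 tilt 0.7022522186959457 0.0022893844441090787
```

>>> move_arm(
  plan=[1,2,0.6,0,0,0.3,6.48,12.57,0.6,0,0,1.414,6.48,12.57,0.6,0,0,1.414,6.48,12.57,0.6,0,0,1.414,6.48,12.57,0.6,0,0,1.414,6.48,12.57,0.6,0,0,1.414,6.48,12.57,0.6,0,0,1.414,6.48,12.57,0.6,0,0,1.414,6.48,12.57,0.6,0,0,1.414,6.48,12.57,0.6,0,0,1.414],
  grip=60,
)

```text
time_s: 1.35
eef_pos: [0.4989, 0.0216, 0.2594]
eef_rot: [0.0, 0.624, 0.781, -0.0]
wrist_force: [0.3, -0.9, 0.1]
opening: 0.702
grasp_force: 0.0
```

>>> move_arm(
  plan=[0.6,1.2,0,0,0,0,0.6,1.2,0,0,0,0,0.6,1.2,0,0,0,0],
)

```text
time_s: 1.72
eef_pos: [0.528, 0.0797, 0.2588]
eef_rot: [-0.0, 0.623, 0.782, -0.001]
wrist_force: [1.0, -0.4, -1.0]
opening: 0.703
grasp_force: 0.0
```

```bash
python3 - <<'E'
from h import *
from bench import ctrl
o=ctrl.get_obs();print(o['eef_pos'],o['eef_rot'],o['q'])
s=snap('side','side1');t=snap('top','top1')
# camera hypothesis overlay, both views from initial frames
s0=load('side0');t0=load('top0')
lo=np.array([-.8252,.5649,0]);si=np.array([.5649,.8252,0]);z=np.array([0,0,1.])
H=np.array([.6204,-.2662,.095])
def pan(c,x0,y0,w,h,k,til):
    i=cv2.resize(c['pixels'][y0:y0+h,x0:x0+w,::-1],None,fx=k,fy=k,interpolation=cv2.INTER_CUBIC)
    d=lo*np.sin(til)+z*np.cos(til);e=np.cross(d,si);a=np.linspace(0,2*np.pi,60)[:,None]
    p=proj(c,H+.035*d+.02*(np.cos(a)*si+np.sin(a)*e))
    for u in p: cv2.circle(i,tuple(int(v) for v in (u-[x0,y0]+.5)*k),1,(0,0,255),-1)
    for X in (H+.05*si,H-.05*si,H+.035*si-[0,0,.081],H-.035*si-[0,0,.081],H):
        u=proj(c,[X])[0];cv2.circle(i,tuple(int(v) for v in (u-[x0,y0]+.5)*k),2,(0,255,0),-1)
    return i
o=np.hstack([np.vstack([pan(t0,335,152,52,52,5,T),pan(s0,262,165,52,56,5,T)]) for T in (.5,.6,.7)])
cv2.imwrite('pics/ov.png',o);print(o.shape)
E
```

```text
[0.52799228 0.07971444 0.25883389] [-4.57333358e-04  6.23498226e-01  7.81824384e-01 -6.21143171e-04] [-7.22834590e-02  6.68093856e-02  1.67719017e+00 -5.15072430e-04
  1.39904995e+00 -2.96572513e-01]
(540, 780, 3)
```

View pics/ov.png

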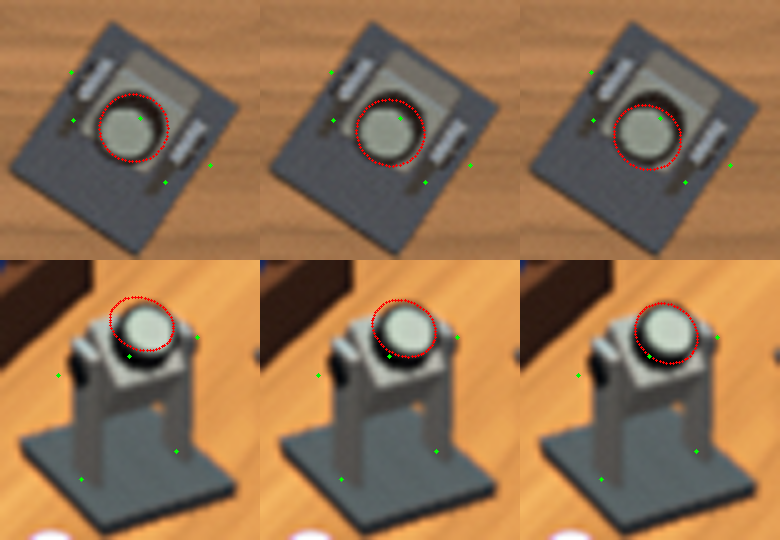

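```bash
python3 - <<'E'
from h import *
from scipy.optimize import least_squares
s=load('side0');t=load('top0')
yaw=2.5413
def f(p,full=0):
    lo=np.array([np.cos(yaw),np.sin(yaw),0]);H=np.array([p[0],p[1],.095]);d=lo*np.sin(p[2])+[0,0,np.cos(p[2])]
    if full: return H,d,H+.11*d
    return np.r_[proj(t,[H+.035*d])[0]-[360.2,177.8],proj(s,[H+.035*d])[0]-[291.8,178.2],proj(t,[H+[0,0,.015]])[0]-[363.3,173.9],.5*(proj(s,[H])[0]-[288.8,183.2])]
r=least_squares(f,[.62,-.266,.6]);print(r.x,r.fun.round(2),*f(r.x,1))
E
```

```text
[ 0.61939218 -0.26635912  0.6065284 ] [ 0.42  0.72 -1.08  0.09  0.25  0.43 -0.59  0.28] [ 0.61939218 -0.26635912  0.095     ] [-0.47036238  0.32199434  0.82163184] [ 0.56765232 -0.23093974  0.1853795 ]
```

>>> move_arm(
  plan=[0.16,0.26,-1,0,0,0,0.16,0.26,-2,0,0,0,0.16,0.26,-2.2,0,0,0,0.16,0.26,-2.2,0,0,0,0.16,0.26,-2.2,0,0,0],
)

```text
time_s: 2.45
eef_pos: [0.5381, 0.0919, 0.152]
eef_rot: [0.002, 0.624, 0.781, 0.001]
wrist_force: [0.6, 0.1, -0.4]
opening: 0.702
grasp_force: 0.0
```

```bash
python3 - <<'E'
from h import *
snap('side','side2');snap('top','top2')
a=cv2.imread('pics/side2.png')[215:315,195:315];b=cv2.imread('pics/top2.png')[160:260,180:300]
cv2.imwrite('pics/n2.png',cv2.resize(np.hstack([a,b]),None,fx=3.3,fy=3.3,interpolation=cv2.INTER_CUBIC))
E
```

```text
(no output)
```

View pics/n2.png

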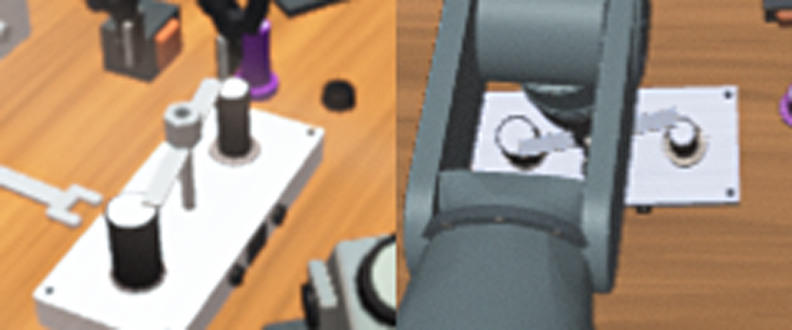

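The gripper is above the nut, with the fingers on both sides of it. Next: descend and close.

>>> move_arm(
  plan=[0,0.04,-0.6,0,0,0,0,0.04,-1.2,0,0,0,0,0.04,-1.2,0,0,0,0,0.04,-1.2,0,0,0],
)

```text
time_s: 3.05
eef_pos: [0.5376, 0.0945, 0.0911]
eef_rot: [0.001, 0.624, 0.781, 0.001]
wrist_force: [0.3, -0.9, 1.0]
opening: 0.701
grasp_force: 0.0
```

>>> move_arm(
  plan=[0,0,0,0,0,0,0,0,0,0,0,0,0,0,0,0,0,0,0,0,0,0,0,0,0,0,0,0,0,0,0,0,0,0,0,0],
  grip=15,
)

```text
time_s: 3.8
eef_pos: [0.5377, 0.0946, 0.0909]
eef_rot: [0.001, 0.624, 0.781, 0.001]
wrist_force: [-0.2, -0.0, 6.0]
opening: 0.266
grasp_force: 59.9
```

The nut is gripped at about 23 mm opening. Turning anticlockwise by 1.4 rad.

>>> move_arm(
  plan=[0,0,0,0,0,0.16,0,0,0,0,0,0.32,0,0,0,0,0,0.48,0,0,0,0,0,0.64,0,0,0,0,0,0.8,0,0,0,0,0,0.96,0,0,0,0,0,1.12,0,0,0,0,0,1.28,0,0,0,0,0,1.4,0,0,0,0,0,1.4],
)

```text
time_s: 5.05
eef_pos: [0.5382, 0.0953, 0.0909]
eef_rot: [0.002, -0.027, 1.0, 0.001]
wrist_force: [4.2, 4.1, 3.4]
opening: 0.272
grasp_force: 59.7
```

>>> move_arm(
  plan=[0,0,0,0,0,0,0,0,0,0,0,0,0,0,0,0,0,0],
)

```text
time_s: 5.42
eef_pos: [0.5382, 0.0953, 0.0909]
eef_rot: [0.002, -0.026, 1.0, 0.001]
wrist_force: [2.7, 4.7, 3.7]
opening: 0.272
grasp_force: 59.7
```

Now open, then rise.

>>> move_arm(
  plan=[0,0,0,0,0,0,0,0,0,0,0,0,0,0,0,0,0,0,0,0,0.8,0,0,0,0,0,1.6,0,0,0,0,0,2,0,0,0,0,0,2,0,0,0],
  grip=45,
)

```text
time_s: 6.3
eef_pos: [0.5376, 0.0944, 0.1912]
eef_rot: [0.002, -0.026, 1.0, -0.0]
wrist_force: [-0.2, -0.6, 0.6]
opening: 0.53
grasp_force: 0.0
```

```bash
python3 - <<'E'
from h import *
from bench import ctrl
snap('side','side3');snap('top','top3');print(ctrl.get_obs()['eef_pos'],ctrl.get_obs()['q'])
a=cv2.imread('pics/side3.png')[215:315,195:315];b=cv2.imread('pics/top3.png')[160:260,180:300]
cv2.imwrite('pics/n3.png',cv2.resize(np.hstack([a,b]),None,fx=3.3,fy=3.3,interpolation=cv2.INTER_CUBIC))
E
```

```text
[0.53586051 0.09446358 0.18852308] [-4.36793921e-02  1.55763189e-01  1.72610021e+00 -9.18526360e-05
  1.26096359e+00 -1.66657513e+00]
```

View pics/n3.png

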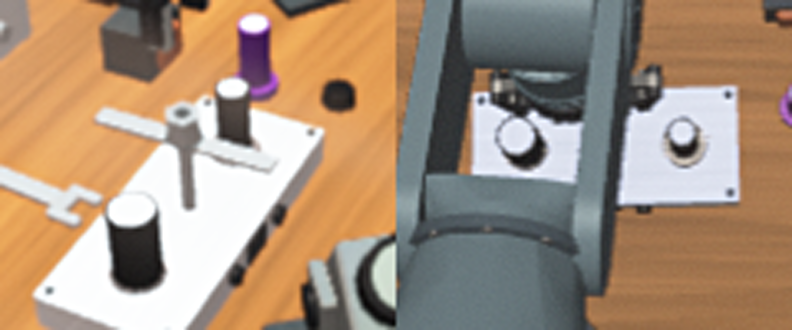

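The bar now stands square across the chassis and both can tops are clear. Next is the slim can.

>>> move_arm(
  plan=[0,-0.5,0,0,0,-0.18,0,-1,0,0,0,-0.36,0,-1.5,0,0,0,-0.54,0,-1.5,0,0,0,-0.72,0,-1.5,0,0,0,-0.9,0,-1.5,0,0,0,-1.08,0,-1.5,0,0,0,-1.26,0,-1.5,0,0,0,-1.44,0,-1.5,0,0,0,-1.58,0,-1.5,-0.5,0,0,-1.58],
  grip=60,
)

```text
time_s: 7.65
eef_pos: [0.537, 0.0194, 0.1642]
eef_rot: [0.001, 0.692, 0.722, 0.0]
wrist_force: [0.3, 0.5, -1.2]
opening: 0.702
grasp_force: 0.0
```

>>> move_arm(
  plan=[0,0,-0.6,0,0,0,0,0,-1.2,0,0,0,0,0,-1.2,0,0,0,0,0,-1.2,0,0,0],
)

```text
time_s: 8.15
eef_pos: [0.5365, 0.0195, 0.1046]
eef_rot: [-0.0, 0.692, 0.722, -0.0]
wrist_force: [-0.1, -1.0, 0.2]
opening: 0.703
grasp_force: 0.0
```

>>> move_arm(
  plan=[0.03,-0.01,-0.5,0,0,0,0.03,-0.01,-1.06,0,0,0,0.03,-0.01,-1.06,0,0,0,0.03,-0.01,-1.06,0,0,0],
)

```text
time_s: 8.65
eef_pos: [0.5391, 0.0188, 0.0531]
eef_rot: [0.001, 0.692, 0.722, 0.001]
wrist_force: [0.2, -0.7, 0.2]
opening: 0.702
grasp_force: 0.0
```

>>> move_arm(
  plan=[0,0,0,0,0,0,0,0,0,0,0,0,0,0,0,0,0,0,0,0,0,0,0,0,0,0,0,0,0,0,0,0,0,0,0,0],
  grip=15,
)

```text
time_s: 9.4
eef_pos: [0.539, 0.0188, 0.0528]
eef_rot: [0.001, 0.692, 0.722, 0.001]
wrist_force: [-1.2, 0.5, 6.9]
opening: 0.313
grasp_force: 58.6
```

Gripped. Lifting straight up.

>>> move_arm(
  plan=[0,0,0.2,0,0,0,0,0,0.6,0,0,0,0,0,1.2,0,0,0,0,0,2,0,0,0,0,0,3,0,0,0,0,0,3.8,0,0,0,0,0,4.4,0,0,0,0,0,4.8,0,0,0,0,0,4.8,0,0,0],
)

```text
time_s: 10.52
eef_pos: [0.5384, 0.019, 0.2934]
eef_rot: [0.001, 0.692, 0.722, 0.001]
wrist_force: [0.7, -0.8, -0.8]
opening: 0.314
grasp_force: 59.8
```

>>> move_arm(
  plan=[0,-0.4,0,0,0,0,-0.1,-1,0,-0.04,-0.06,0,-0.2,-1.7,0,-0.09,-0.13,0,-0.3,-2.4,0,-0.14,-0.2,0,-0.4,-3.1,0,-0.19,-0.27,0,-0.5,-3.7,0,-0.24,-0.35,0,-0.5,-4.1,0,-0.29,-0.42,0,-0.5,-4.25,0,-0.34,-0.5,0,-0.5,-4.25,0,-0.34,-0.5,0,-0.5,-4.25,0,-0.34,-0.5,0],
)

```text
time_s: 11.78
eef_pos: [0.5126, -0.1938, 0.2911]
eef_rot: [0.293, 0.661, 0.689, 0.049]
wrist_force: [0.7, -0.7, -0.6]
opening: 0.316
grasp_force: 59.8
```

```bash
python3 - <<'E'
from h import *
from bench import ctrl
o=ctrl.get_obs();print(o['eef_pos'],o['q'],o['grasp_force'])
M=R.from_quat(o['eef_rot'][[1,2,3,0]]).as_matrix();d=np.array([-.47036,.322,.82163])
print(-M[:,2],np.arccos(-M[:,2]@d), np.cross(-M[:,2],d))
print('shift',(np.array([.5677,-.2309,.1854])+.0328*d-o['eef_pos'])/.05)
E
```

```text
[ 0.51264608 -0.19376645  0.29107081] [-0.56769656 -0.31312301  2.06435956 -0.024441    0.78838046 -0.59835957] 59.79417622089386
[-0.46816023  0.31911341  0.82401009] 0.004522140196082698 [-0.00313809 -0.0029269  -0.00064941]
shift [ 0.79252225 -0.53143903 -1.574427  ]
```

>>> move_arm(
  plan=[0.2,-0.13,-0.4,0,0,0,0.4,-0.26,-0.8,0,0,0,0.6,-0.4,-1.2,0,0,0,0.75,-0.5,-1.45,0,0,0,0.79,-0.53,-1.57,0,0,0,0.79,-0.53,-1.57,0,0,0,0.79,-0.53,-1.57,0,0,0,0.79,-0.53,-1.57,0,0,0],
)

```text
time_s: 12.78
eef_pos: [0.5527, -0.22, 0.2139]
eef_rot: [0.294, 0.66, 0.689, 0.05]
wrist_force: [0.5, -0.5, -1.5]
opening: 0.311
grasp_force: 59.8
```

```bash
python3 - <<'E'
from h import *
from bench import ctrl
o=ctrl.get_obs();M=R.from_quat(o['eef_rot'][[1,2,3,0]]).as_matrix();d=-M[:,2]
print(o['eef_pos'],d,o['grasp_force'],abs(o['dq']).max())
s=snap('side','side4');t=snap('top','top4')
F=np.array([.5677,-.2309,.1854]);dd=np.array([-.47036,.322,.82163])
b=o['eef_pos']-.0328*d;print('origin est',b)
k=5;x0,y0=250,110;ims=[]
for c,x0,y0 in((s,245,110),(t,320,140)):
    i=cv2.resize(c['pixels'][y0:y0+110,x0:x0+78,::-1],None,fx=k,fy=k,interpolation=cv2.INTER_CUBIC)
    for r,col in zip(np.linspace(0,.11,12),[(0,0,255)]*12):
        for X,cl in((F-(r-0.0)*dd,(0,0,255)),(b+.07*d*(r/.11),(0,255,0))):
            u=(proj(c,[X])[0]-[x0,y0]+.5)*k;cv2.circle(i,tuple(int(v) for v in u),2,cl,-1)
    ims.append(i)
cv2.imwrite('pics/ov4.png',np.hstack(ims))
E
```

```text
[ 0.55266209 -0.22003002  0.21386644] [-0.47096531  0.32016398  0.82200164] 59.792869091033936 0.0025278113395139834
origin est [ 0.56810975 -0.23053139  0.18690479]
```

View pics/ov4.png

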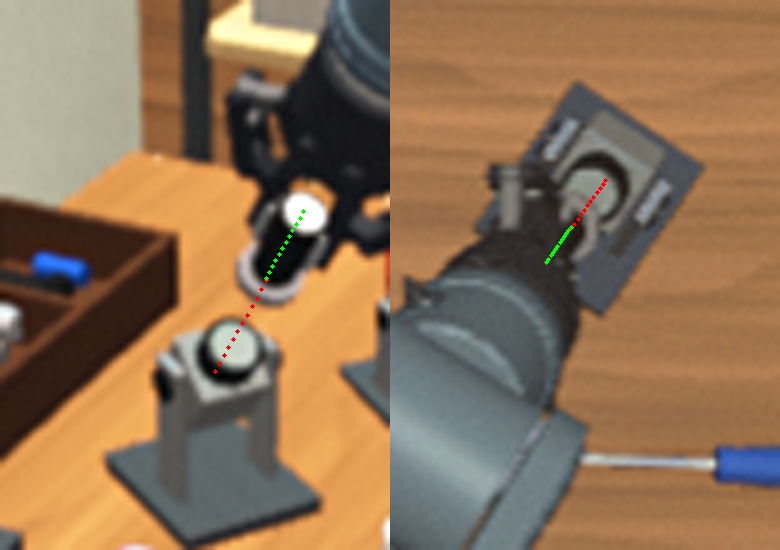

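The can points at the lens along the sight line. The estimated error is a few mm, against the 15 mm limit, and the arm is still. Handing in.

```bash
python3 -c "
from bench import ctrl
print(ctrl.hand_in())"
```

```text
the job is handed in; nothing more can be done
None
```

I turned the bar square and handed the job in with the slim capacitor held still in front of the middle-sized camera, terminals towards the lens; by my own measurements it is within a few millimetres of the focus point, but no verdict came back.

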